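# Set the indexing head to its third click

### The arm

A 6-joint arm with a two-finger parallel gripper is mounted at the origin on a cart in front of the work surface, level with it; the furniture and walls round the work are solid. World frame = base frame: x ahead of the robot, y to its left, z up, the work surface at z = 0. Lengths are in mm, angles in rad, forces in N, time in s.
With the tool pointing down it reaches from about 350 to 775 mm from the base axis. Payload 7.3 kg.
Tool frame: the origin (TCP) lies on the centre line of the jaws, within the pads' length; the fingertips stand 22 mm ahead of it and the grasp point (between the pads) lies 3 mm ahead of it (bot.finger_overhang is the distance from the TCP to the fingertips, in mm); y points along the fingers, z is the direction in which the jaws open and shut, and the axes are right-handed (so a half turn about y gives the same grasp; the last joint's range is limited). The gripper opens to 92 mm and grips with 3 to 60 N. Pads are 19 mm wide; open, the fingers measure 130 mm over their backs; the gripper's body (75 mm by 190 mm) begins 47 mm behind the grasp point.
Start: joints at [-0.146, 0.342, 1.524, -0, 1.275, -0.146], TCP at [525.017, 0.02, 248.741] pointing down, gripper open.
Joint ranges: [-2.53, 2.53], [-0.77, 2.02], [0.04, 2.7], [-1, 4.14], [0.28, 2.66], [-3.11, 3.11]. Speed limits (rad/s): [2.57, 2.57, 3.14, 3.14, 3.14, 3.14].

### API

Orientations are given as [roll, pitch, yaw] about the fixed x, y, z axes, in that order (R = Rz(yaw) Ry(pitch) Rx(roll)).
In Python, from plant import bot, viewer, find_in, spot_point gives the robot as it stands.
- The arm moves only by the tool send_rows, never from a script. Its argument "moves" is a list of rows, each a list of 3 entries, a list of its own where there are three numbers: the shift along the tool's x, y, z in mm, then the turn, a rotation vector about the tool's x, y, z in degrees, then the finger opening in mm, from 0 to 91.8. A call has 1 to 20 rows; each row shifts and turns the pose as measured when the row begins, along the tool's axes as they then stand; what a row does not reach is not made up. A row lasts 1/8 s, in which the tool goes at most 62.5 mm and 10.7 degrees, less where a joint would pass 70% of its speed; a pose out of reach is approached as far as the arm can. A call with a gripper value outside its range is refused whole. The fingers move at their own pace and stop on an object; the grip force is fixed at half the most. Time passes only in rows, so rows that do not move let the fingers close. It gives the time, the measured TCP pose, the force and the opening at its end, in the units of the state.
- bot.get_obs(): the state, without advancing time (a new reading comes with each control period).
- viewer.capture(name): name is "scene" or "side" or "wrist"; returns the picture (400x640x3 uint8, blue, green, red); there is no depth.
- viewer.camera_model(name): a dict with "fx", "fy", "cx", "cy" (pixels), "distortion" ([k1, k2, p1, p2, k3] as OpenCV has them; the pictures are not rectified), "rvec" (rotation vector, rad) and "tvec" (3), from world to camera coordinates, as OpenCV has them. Camera axes: x right, y down, z forward; pixel columns grow to the right and rows downward; lengths in mm; the calibration is good to about 2 mm. A picture is of the moment at which its call begins: read the wrist's pose just before it. camera_model takes no time and is no camera call; for the wrist camera it gives the pose at the moment of the call.
- bot.close_job(): hands the job in, once; it reports no verdict.
Trained networks look in the newest picture that a camera, given by its name, has taken for a name from the list of things; names that differ only in an ending like _2 or _b are one class to them, and where a whole thing is asked for, a point or a joint stands for the part that bears it (a point fixed in the world has none). Each returns a list of dicts, best first, with "conf" (0 to 1); they miss things now and then, are a little off and sometimes report something else, mostly with a low value. They report only what shows in the picture. A call takes as long as a camera call.
- find_in(camera, thing): "extent" ([centre column, centre row, width, height] in pixels, round what is visible of it).
- spot_point(camera, thing): "point" ([column, row] in pixels: a listed point, or the origin of a listed thing).
The state is a dict: "time": time; "joint_positions": joint angles; "dq": joint speeds; "tau": joint torques, N m; "tool_pos": TCP position; "tcp_rot": TCP orientation; "contact_force": force on the tool from outside, world axes, zero at the start; "moment": the same for the moment, N m; "grip_width": finger opening in mm.
Only numpy, scipy, OpenCV 4.12 (cv2) and the standard library are available. Lean on these libraries where they do the work, as an engineer would, in place of code of your own. Each camera call takes 0.05 s, during which the arm holds its last target.

### The job

Take the round black knob of the indexing head from above and turn it anticlockwise until you feel the hard stop, then turn it clockwise and count the clicks of the spring plunger by feel to the third one. Let it seat properly in the third click and finish still gripping the knob there, so that it cannot turn while a colleague clamps the specimen; leave the weight, the vial and the beaker alone.

Things in the scene. Friction and masses are not known exactly. Their poses are not given: they have to be found in the camera images.
- index_knob (a joint): Knob angle, rad: 0 at the anticlockwise hard stop, growing clockwise seen from above, to 2.0. Five hidden clicks, evenly spaced by about a third of a radian, after a smooth stretch from the stop; how far the first lies from the stop differs each time. Leaving a click takes 0.2 to 0.5 N m, the smooth stretch 0.03. Past the crest between two clicks a free knob is pulled into the next.
- plunger (a joint): Lift in m of the spring plunger in the housing's side: 0 (to 0.2 mm) when fully seated in a click's notch, about 0.0028 on the crest between two notches and on the smooth stretch. Its 11 mm black tail button moves outward as it lifts.
- knob_grip (a point): Point on the vertical axis of the knob at the height to grip, 16 mm below its top. The knob is a fluted black cylinder, 38 mm across and 33 mm high, on a 28 mm hub over an 88 mm aluminium dial (top face 25 mm below this point) of a head fixed to the bench. Nothing round the dial stands higher than it. The tall tester at the left (beyond x 0.5, y above 0.03) is in the way of an arm swinging across.
- weight_mid (a point): Middle of a loose brass weight, 30 mm across and 44 mm high, standing near the head; a bystander.
- vial_mid (a point): Middle of a loose brown screw vial, 30 mm across and 66 mm high, standing near the head; a bystander.
- beaker_mid (a point): Middle of a loose small glass beaker, 45 mm across and 58 mm high, standing near the head; a bystander.

How it is judged (in metres and radians):
On the way, in this order (a step that is already met when the one before it is completed fails the run):
1. the knob is gripped and turned back anticlockwise to its hard stop (value of joint index_knob below 0.04 rad and contact force between the fingers and index_knob above 1 N), for 0.1 s.
2. the knob sits in the third click (value of joint index_knob between 0.91 and 1.25 rad and value of joint plunger below 0.0012 m), for 0.1 s.
At the end, for the whole second after the job is handed in: The knob rests in the third notch from the hard stop (it always lies within 0.91 to 1.25 rad, no other notch does), plunger lifted less than 1.2 mm (within about 3 degrees of the notch) and the fingers press on the knob with more than 4 N (all of step 2 and contact force between the fingers and index_knob above 4 N); the arm keeps its last pose, push and grip.
It fails at once if a bystander was moved by more than 20 mm (distance of any of weight_mid, vial_mid, beaker_mid from where it was at the start of the episode above 0.02 m).
It also fails if it takes over 61 s, if anything falls off the work surface, if the arm or the gripper's body presses on something with over 40 N, if the wrist force passes 120 N, or if a joint passes its speed limit or range.

## Working session

There is one attempt and no reset: what is moved stays moved. The work goes in short steps, Python scripts to look and compute and a tool call to move; the robot and the scene stay as the last step left them, time stands still between calls to the robot, and variables do not carry over. Pictures are saved under pics/ and viewed, and the job is handed in when it is done.

Besides the shell and the picture viewer there is one more tool, called in YAML: its name, and indented under it one key for each argument. send_rows: Moves the arm, as the interface text tells. Its arguments: {"type":"object","properties":{"moves":{"type":"array","items":{"type":"array"}}},"required":["moves"]}

```bash
ls; mkdir -p pics; cat > h.py <<'E'
import numpy as np,cv2
from plant import bot,viewer,find_in,spot_point
def ray(m,p):
    K=np.array([[m['fx'],0,m['cx']],[0,m['fy'],m['cy']],[0,0,1.]])
    u=cv2.undistortPoints(np.array([[p]],float),K,np.array(m['distortion'],float))[0,0]
    R=cv2.Rodrigues(np.array(m['rvec'],float))[0];t=np.array(m['tvec'],float).ravel()
    d=R.T@np.array([u[0],u[1],1]);return -R.T@t,d/np.linalg.norm(d)
def tri(rs):
    A=np.zeros((3,3));b=np.zeros(3)
    for o,d in rs:
        P=np.eye(3)-np.outer(d,d);A+=P;b+=P@o
    x=np.linalg.solve(A,b);return x,[np.linalg.norm((np.eye(3)-np.outer(d,d))@(x-o)) for o,d in rs]
E
python3 - <<'E'
from h import *
o=bot.get_obs();print(o)
R={}
for c in ["scene","side","wrist"]:
    m=viewer.camera_model(c);im=viewer.capture(c);cv2.imwrite(f'pics/{c}0.png',im)
    for t in ["knob_grip","weight_mid","vial_mid","beaker_mid"]:
        r=spot_point(c,t);print(c,t,[(x['point'],round(x['conf'],2)) for x in r[:2]])
        if r: R.setdefault(t,[]).append(ray(m,r[0]['point']))
for t in R:
    if len(R[t])>1: print(t,tri(R[t]))
print(bot.get_obs()['time'])
E
```

```text
pics
{'time': 0.0, 'joint_positions': array([-1.46019028e-01,  3.42724843e-01,  1.52501135e+00, -6.44413594e-06,
        1.27539251e+00, -1.45990107e-01]), 'dq': array([ 0.00135519, -0.00148384,  0.00093025, -0.00064814,  0.00121364,
       -0.00213185]), 'tau': array([ 7.61924657e-04, -4.31245601e+01, -2.44219762e+01,  7.17750052e-02,
        5.59406646e-02, -1.04314388e-04]), 'tool_pos': array([5.24630195e+02, 6.48098078e-02, 2.48045813e+02]), 'tcp_rot': array([-1.57231694e+00,  2.17356482e-04, -1.57082353e+00]), 'contact_force': array([-0.11561962,  0.18859516, -0.17054808]), 'moment': array([0.03865776, 0.0369799 , 0.01985901]), 'grip_width': 92.31222125685846}
scene knob_grip [([331.8, 210.3], 0.72)]
scene weight_mid []
scene vial_mid [([221.5, 204.6], 0.8)]
scene beaker_mid [([409.8, 275.1], 0.84)]
side knob_grip [([301.3, 195.9], 0.78)]
side weight_mid []
side vial_mid [([315.0, 286.4], 0.89)]
side beaker_mid [([337.5, 165.9], 0.67)]
wrist knob_grip [([352.1, 307.8], 0.62)]
wrist weight_mid [([254.4, 294.4], 0.55)]
wrist vial_mid [([280.6, 120.2], 0.83), ([353.8, 306.0], 0.53)]
wrist beaker_mid []
knob_grip (array([ 559.10216334, -160.60223632,   65.09252842]), [np.float64(0.4312963312158052), np.float64(1.3385700407400185), np.float64(1.2020111968760032)])
vial_mid (array([473.23366401,  69.07625281,  37.34639415]), [np.float64(3.8115771773062477), np.float64(2.9571820436803185), np.float64(2.7455513557060334)])
beaker_mid (array([ 512.37843012, -362.79289194,   35.13624151]), [np.float64(0.6569839675572937), np.float64(0.6569839675571965)])
0.75
```

View pics/scene0.png

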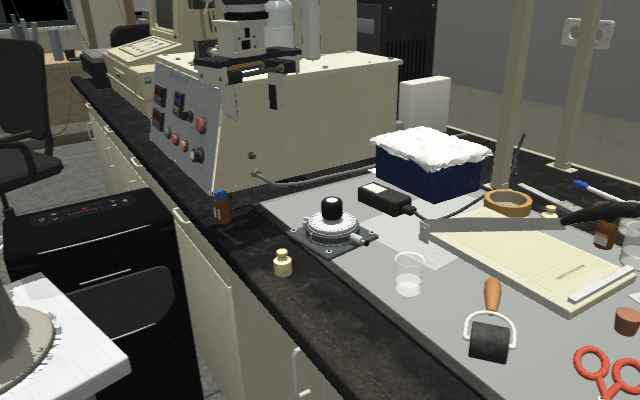

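View pics/side0.png

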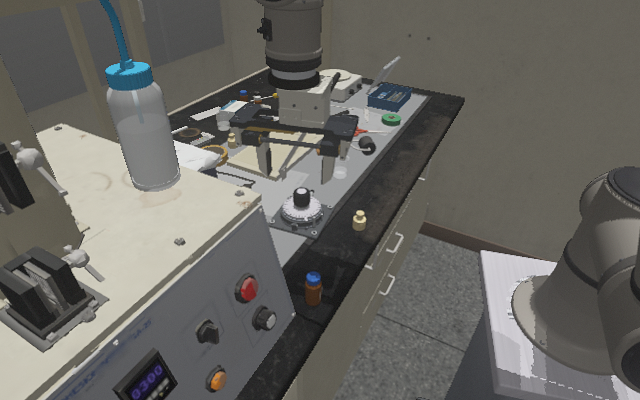

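View pics/wrist0.png

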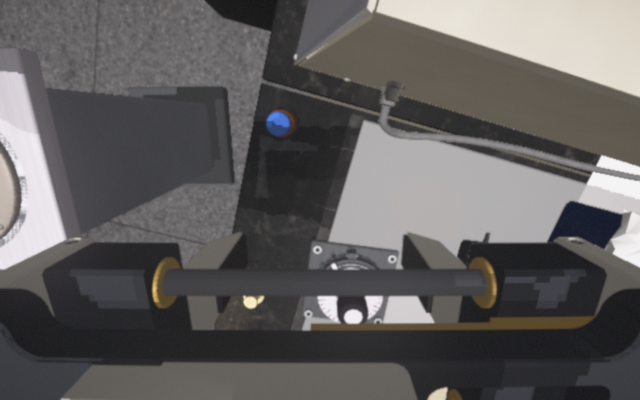

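```bash
python3 - <<'E'
from h import *
ms,md=[viewer.camera_model(c) for c in ("scene","side")]
print(tri([ray(ms,(283,265)),ray(md,(360,222))]))
m=viewer.camera_model("wrist");print(ray(m,(320,200)))
E
```

```text
(array([ 422.36795025, -168.92475422,   13.71352465]), [np.float64(3.058539831925021), np.float64(3.05853983192476)])
(array([523.41907686,  75.78140966, 385.26502191]), array([-0.01544568, -0.27476215, -0.96138816]))
```

send_rows:
  moves:
    - [[40,20,9],[0,0,0],70]
    - [[40,20,9],[0,0,0],70]
    - [[40,20,9],[0,0,0],70]
    - [[40,20,7],[0,0,0],70]
    - [[0,0,0],[0,0,0],70]

```text
time: 1.38
tool_pos: [561.1, -164.0, 167.2]
tcp_rot: [-1.568, 0.0, -1.568]
contact_force: [0.4, 1.3, 0.6]
grip_width: 70.2
```

```bash
cat > look.py <<'E'
from h import *
import sys
R=[]
for c in ["scene","side","wrist"]:
    m=viewer.camera_model(c);im=viewer.capture(c);cv2.imwrite(f'pics/{c}{sys.argv[1]}.png',im)
    r=spot_point(c,"knob_grip");print(c,[(x['point'],round(x['conf'],2)) for x in r[:2]])
    if r: R.append(ray(m,r[0]['point']))
if len(R)>1: print(tri(R)); 
if len(R)>2: print(tri(R[:2]))
o=bot.get_obs();print(o['time'],o['tool_pos'],o['tcp_rot'],o['joint_positions'],o['moment'])
E
python3 look.py 1
```

```text
scene [([333.6, 210.0], 0.59)]
side []
wrist [([324.0, 205.0], 0.62)]
(array([ 561.90933511, -160.28556625,   63.61924468]), [np.float64(1.8384750803291927), np.float64(1.8384750803291208)])
1.675 [ 562.02326789 -160.59798785  170.02961627] [-1.56357176e+00 -1.07835670e-03 -1.56367820e+00] [-0.41040655  0.51573046  1.4747995   0.00213537  1.14402233 -0.41840564] [-0.01021698  0.00975465  0.05200207]
```

View pics/wrist1.png

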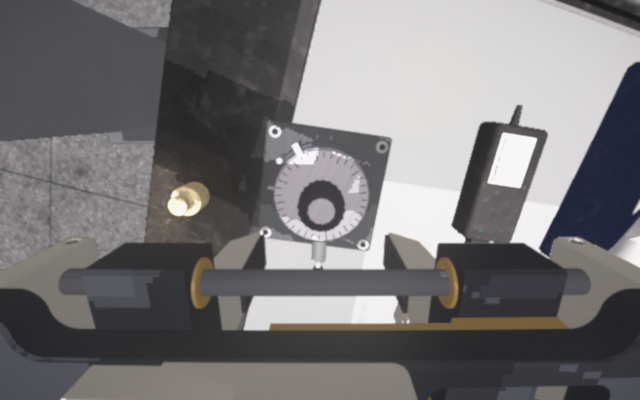

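View pics/side1.png

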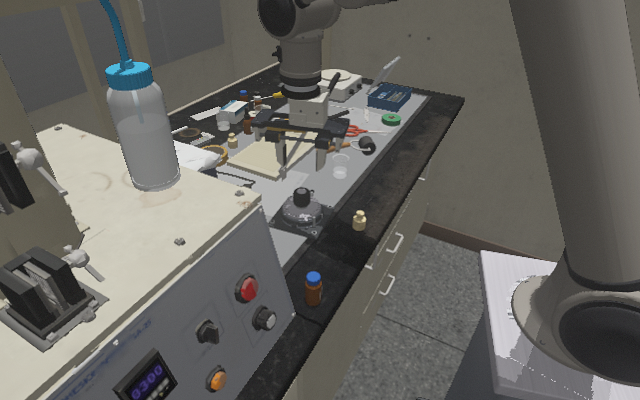

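```bash
python3 - <<'E'
from h import *
m=viewer.camera_model("wrist")
im=cv2.imread('pics/wrist1.png')
cv2.imwrite('pics/crop1.png',cv2.resize(im[130:270,240:410],None,fx=4,fy=4,interpolation=cv2.INTER_CUBIC))
o,d=ray(m,(321,211));print(o+d*(80.5-o[2])/d[2])
for i in range(4): print(bot.get_obs()['tool_pos'])
E
```

```text
[ 558.1833483  -158.85025459   80.5       ]
[ 562.02326789 -160.59798785  170.02961627]
[ 562.02326789 -160.59798785  170.02961627]
[ 562.02326789 -160.59798785  170.02961627]
[ 562.02326789 -160.59798785  170.02961627]
```

View pics/crop1.png

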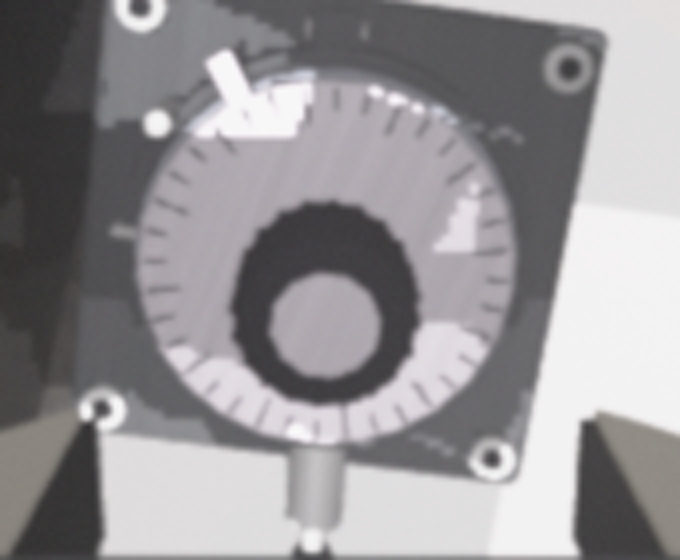

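send_rows:
  moves:
    - [[0,25,-2],[0,0,0],70]
    - [[0,25,-1],[0,0,0],70]
    - [[0,20,0],[0,0,0],70]
    - [[0,0,0],[0,0,0],70]

```text
time: 2.17
tool_pos: [561.2, -157.4, 101.8]
tcp_rot: [-1.558, -0.003, -1.558]
contact_force: [0.1, 0.6, -0.0]
grip_width: 69.7
```

```bash
python3 look.py 2
```

```text
scene [([328.8, 208.4], 0.77)]
side [([300.2, 193.6], 0.59)]
wrist [([319.8, 241.2], 0.63)]
(array([ 558.51488622, -157.94034813,   71.25539573]), [np.float64(4.176773746839812), np.float64(4.079686140780066), np.float64(0.23693661178928374)])
(array([ 558.58726454, -157.72365276,   71.19791241]), [np.float64(4.125220829891319), np.float64(4.125220829891461)])
2.475 [ 562.28960571 -158.65680145  103.60040676] [-1.55419594 -0.0050194  -1.55938551] [-0.40726112  0.58669429  1.55689397  0.00260345  0.98079881 -0.42014344] [-0.00553862 -0.03313547 -0.04211959]
```

View pics/wrist2.png

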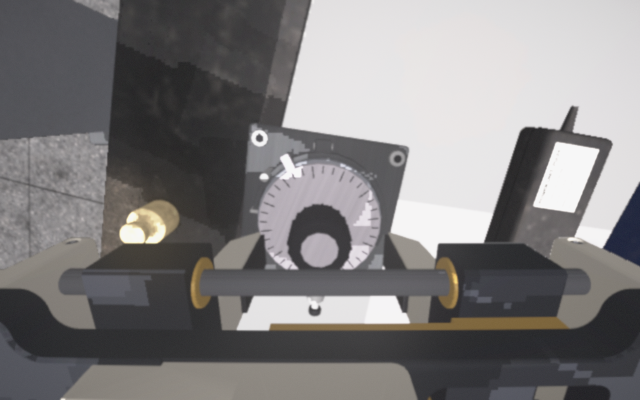

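```bash
cat > corr.py <<'E'
from h import *
import sys
from scipy.spatial.transform import Rotation as Ro
# target x y z yaw(deg offset, ccw from start)
x,y,z,a=map(float,sys.argv[1:5])
o=bot.get_obs();R=Ro.from_euler('xyz',o['tcp_rot'])
T=Ro.from_euler('xyz',[-np.pi/2,0,-np.pi/2+np.radians(a)])
print('shift',R.inv().apply(np.array([x,y,z])-o['tool_pos']).round(2),'turn',(R.inv()*T).as_rotvec(degrees=True).round(2))
E
python3 - <<'E'
from h import *
m=viewer.camera_model("wrist")
for p in [(319.5,249.5)]:
  o,d=ray(m,p);print(o+d*(80.5-o[2])/d[2])
im=cv2.imread('pics/wrist2.png')
cv2.imwrite('pics/crop2.png',cv2.resize(im[140:320,230:410],None,fx=4,fy=4,interpolation=cv2.INTER_CUBIC)[:600])
E
python3 corr.py 558.8 -159 102 0
```

```text
[ 558.09687071 -159.44506801   80.5       ]
shift [ 0.3   1.54 -3.52] turn [-0.95  0.66  0.28]
```

View pics/crop2.png

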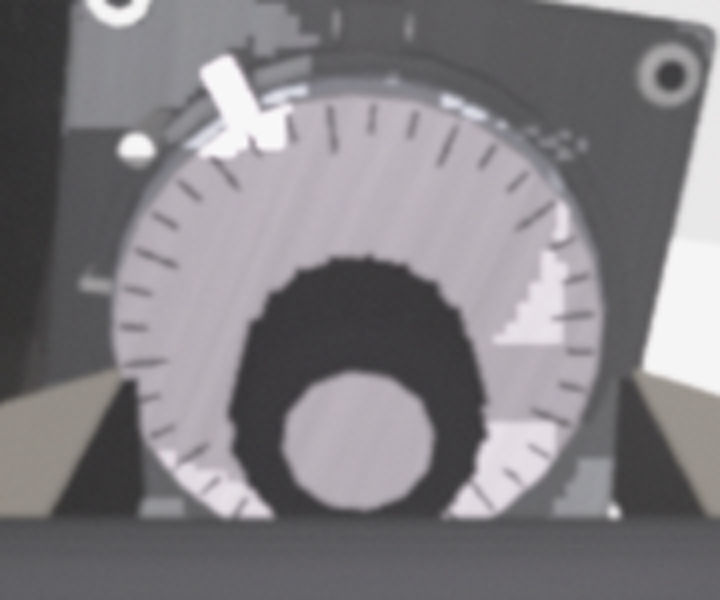

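Knob sits ~3 mm toward −x in the jaws (knob top at about pixel 319,249 in the wrist picture; jaws' middle about 325). I correct that and descend.

send_rows:
  moves:
    - [[0.3,10,-3.5],[-0.9,0.6,0.3],70]
    - [[0,10,0],[0,0,0],70]
    - [[0,8,0],[0,0,0],70]
    - [[0,0,0],[0,0,0],70]

```text
time: 2.98
tool_pos: [558.6, -159.2, 73.7]
tcp_rot: [-1.571, 0.001, -1.571]
contact_force: [0.7, -0.2, -0.3]
grip_width: 70.3
```

```bash
python3 corr.py 558.8 -159 68 0
```

```text
shift [-0.23  5.73  0.2 ] turn [ 0.01 -0.01 -0.04]
```

send_rows:
  moves:
    - [[0,5,0],[0,0,0],60]
    - [[0,0,0],[0,0,0],48]
    - [[0,0,0],[0,0,0],44]

```text
time: 3.35
tool_pos: [558.8, -159.3, 68.5]
tcp_rot: [-1.571, 0.0, -1.571]
contact_force: [-0.0, 0.9, -1.1]
grip_width: 46.1
```

```bash
python3 corr.py 558.8 -159 68 0; python3 look.py 3
```

```text
shift [-0.32  0.52 -0.04] turn [-0.01 -0.01 -0.03]
scene [([329.7, 209.1], 0.81)]
side [([301.0, 197.3], 0.79)]
wrist [([327.5, 264.1], 0.62)]
(array([ 558.60604523, -157.06796345,   66.18538273]), [np.float64(0.7241554280108773), np.float64(0.8651650032212007), np.float64(1.2202788696000602)])
(array([ 558.76446858, -156.04408291,   65.88267807]), [np.float64(0.111284665344178), np.float64(0.11128466534421097)])
3.65 [ 558.75407932 -159.27829205   68.50376978] [-1.57071636e+00  5.46635586e-04 -1.57092929e+00] [-4.09845010e-01  6.36137747e-01  1.58012208e+00  6.67471340e-04
  9.25477337e-01 -4.10113515e-01] [ 0.01475182 -0.02049575  0.00260007]
```

View pics/wrist3.png

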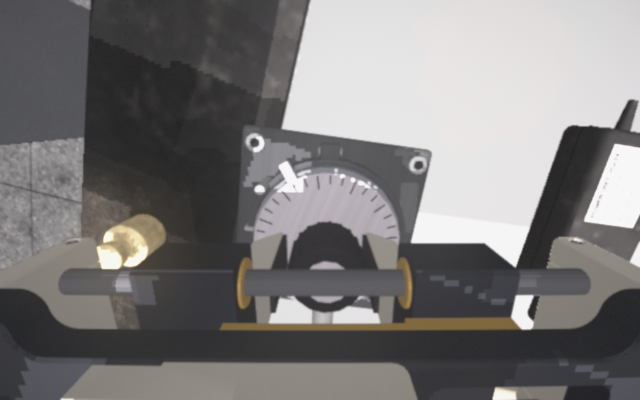

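View pics/side3.png

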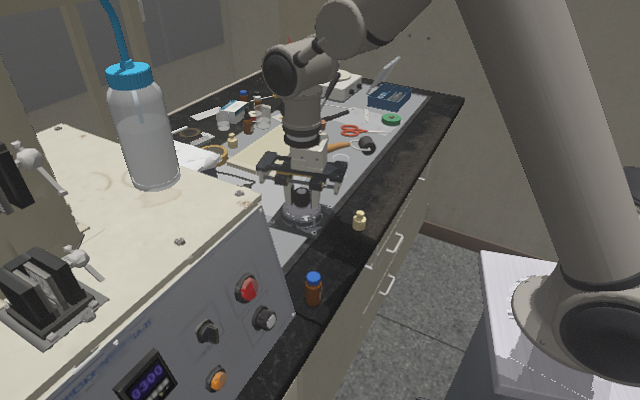

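send_rows:
  moves:
    - [[0,0,0],[0,0,0],30]
    - [[0,0,0],[0,0,0],30]
    - [[0,0,0],[0,0,0],30]
    - [[0,0,0],[0,0,0],30]

```text
time: 4.15
tool_pos: [559.9, -159.3, 68.6]
tcp_rot: [-1.568, 0.0, -1.571]
contact_force: [2.5, 0.2, -0.9]
grip_width: 37.1
```

```bash
cat > s.py <<'E'
from h import *
o=bot.get_obs()
print(o['time'].__round__(2),'p',o['tool_pos'].round(2),'rpy',np.degrees(o['tcp_rot']).round(2),'F',o['contact_force'].round(1),'M',o['moment'].round(3),'w',round(o['grip_width'],2),'q6',o['joint_positions'][5].round(3),'t6',o['tau'][5].round(3))
E
python3 s.py
```

```text
4.15 p [ 559.85 -159.28   68.61] rpy [-8.986e+01  1.000e-02 -9.001e+01] F [ 2.5  0.2 -0.9] M [ 0.038 -0.02   0.045] w 37.09 q6 -0.41 t6 0.002
```

send_rows:
  moves:
    - [[0,0,0],[0,-3,0],30]
    - [[0,0,0],[0,-3,0],30]

```text
time: 4.4
tool_pos: [560.0, -159.3, 68.6]
tcp_rot: [-1.568, 0.0, -1.465]
contact_force: [2.7, -0.3, 0.2]
grip_width: 36.9
```

```bash
python3 s.py
```

```text
4.4 p [ 559.99 -159.28   68.62] rpy [-8.983e+01  1.000e-02 -8.392e+01] F [ 2.7 -0.3  0.2] M [ 0.063 -0.139 -0.102] w 36.93 q6 -0.517 t6 0.436
```

send_rows:
  moves:
    - [[0,0,0],[0,-3,0],30]
    - [[0,0,0],[0,-3,0],30]

```text
time: 4.65
tool_pos: [560.2, -159.2, 68.6]
tcp_rot: [-1.567, -0.0, -1.357]
contact_force: [2.5, 1.0, -2.0]
grip_width: 37.3
```

```bash
python3 s.py
```

```text
4.65 p [ 560.15 -159.23   68.6 ] rpy [-89.81  -0.   -77.74] F [ 2.5  1.  -2. ] M [ 0.054 -0.083 -0.084] w 37.32 q6 -0.625 t6 0.524
```

send_rows:
  moves:
    - [[0,0,0],[0,-3,0],30]
    - [[0,0,0],[0,-3,0],30]

```text
time: 4.9
tool_pos: [560.4, -159.2, 68.6]
tcp_rot: [-1.567, -0.0, -1.25]
contact_force: [2.1, 0.9, -1.4]
grip_width: 37.3
```

```bash
python3 s.py
```

```text
4.9 p [ 560.37 -159.2    68.62] rpy [-8.977e+01 -1.000e-02 -7.165e+01] F [ 2.1  0.9 -1.4] M [ 0.208 -0.189 -0.773] w 37.26 q6 -0.732 t6 -0.25
```

send_rows:
  moves:
    - [[0,0,0],[0,-3,0],30]
    - [[0,0,0],[0,-3,0],30]

```text
time: 5.15
tool_pos: [560.7, -159.5, 68.5]
tcp_rot: [-1.565, -0.001, -1.146]
contact_force: [2.8, -2.0, -4.8]
grip_width: 37.5
```

```bash
python3 s.py; python3 look.py 4
```

```text
5.15 p [ 560.71 -159.51   68.55] rpy [-8.969e+01 -4.000e-02 -6.568e+01] F [ 2.8 -2.  -4.8] M [-0.454 -0.349 -0.738] w 37.47 q6 -0.838 t6 -0.209
scene [([332.7, 207.7], 0.59)]
side [([301.6, 195.7], 0.92)]
wrist [([325.1, 264.0], 0.81)]
(array([ 559.61494329, -159.58776043,   68.06615467]), [np.float64(2.5535499787269873), np.float64(1.2110048114335903), np.float64(1.9669550939229294)])
(array([ 559.75569432, -161.02057143,   68.46976924]), [np.float64(1.6202869829403408), np.float64(1.620286982940532)])
5.45 [ 560.69476759 -159.50134738   68.53514124] [-1.56583149e+00 -1.04063530e-03 -1.14687009e+00] [-0.4101135   0.63694533  1.57833187  0.00373683  0.92221224 -0.83629347] [-0.19076647 -0.43752588 -0.35831435]
```

View pics/wrist4.png

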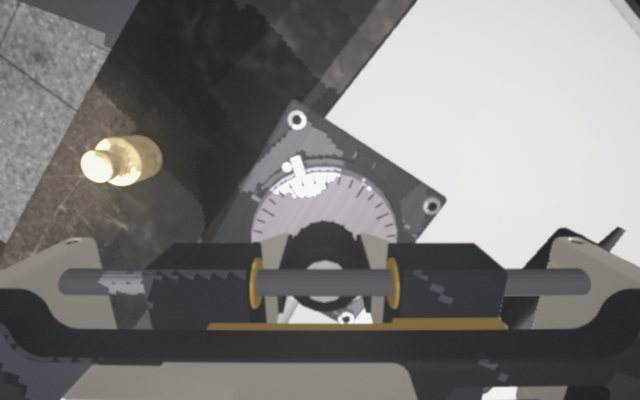

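send_rows:
  moves:
    - [[0,0,0],[0,-2,0],30]
    - [[0,0,0],[0,-1,0],30]

```text
time: 5.7
tool_pos: [561.0, -159.9, 68.5]
tcp_rot: [-1.565, -0.002, -1.093]
contact_force: [3.2, -2.7, -4.0]
grip_width: 37.2
```

```bash
python3 s.py
python3 - <<'E'
from h import *
im=viewer.capture("wrist")
cv2.imwrite('pics/crop5.png',cv2.resize(im[90:340,210:460],None,fx=2.4,fy=2.4,interpolation=cv2.INTER_CUBIC))
E
python3 s.py
```

```text
5.7 p [ 561.   -159.87   68.54] rpy [-89.68  -0.11 -62.64] F [ 3.2 -2.7 -4. ] M [-0.387 -0.434 -0.81 ] w 37.19 q6 -0.89 t6 -0.706
5.75 p [ 560.99 -159.92   68.55] rpy [-89.68  -0.11 -62.61] F [ 3.7 -2.3 -4.5] M [-0.365 -0.484 -0.765] w 37.53 q6 -0.891 t6 -0.752
```

View pics/crop5.png

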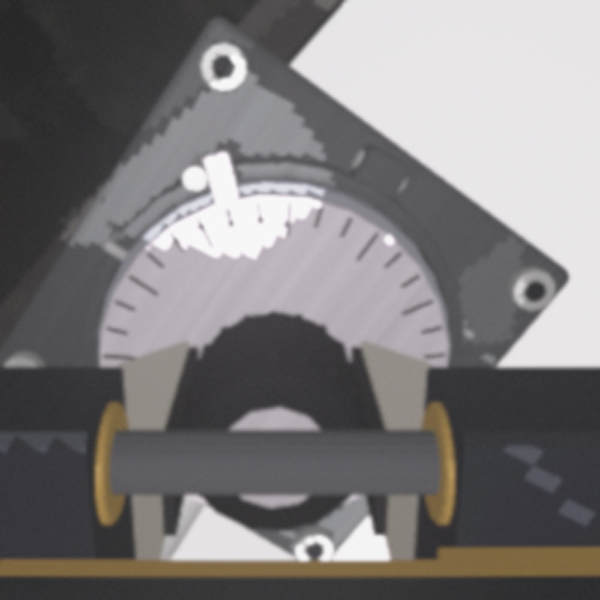

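send_rows:
  moves:
    - [[0,0,0],[0,3,0],30]
    - [[0,0,0],[0,3,0],30]

```text
time: 6.0
tool_pos: [560.8, -160.0, 68.5]
tcp_rot: [-1.566, -0.002, -1.197]
contact_force: [1.5, -2.0, -3.9]
grip_width: 37.2
```

```bash
python3 s.py
```

```text
6.0 p [ 560.8  -160.02   68.52] rpy [-89.73  -0.11 -68.57] F [ 1.5 -2.  -3.9] M [-0.284 -0.308 -0.058] w 37.19 q6 -0.786 t6 -0.55
```

send_rows:
  moves:
    - [[0,0,0],[0,3,0],30]

```text
time: 6.12
tool_pos: [560.7, -160.1, 68.6]
tcp_rot: [-1.567, -0.002, -1.249]
contact_force: [1.2, -0.8, -1.6]
grip_width: 37.3
```

```bash
python3 s.py
```

```text
6.12 p [ 560.66 -160.08   68.55] rpy [-89.75  -0.11 -71.58] F [ 1.2 -0.8 -1.6] M [-0.173 -0.432 -0.02 ] w 37.3 q6 -0.733 t6 -0.62
```

send_rows:
  moves:
    - [[0,0,0],[0,3,0],30]

```text
time: 6.25
tool_pos: [560.5, -160.1, 68.5]
tcp_rot: [-1.567, -0.002, -1.302]
contact_force: [1.9, -2.4, -2.9]
grip_width: 36.9
```

```bash
python3 s.py
```

```text
6.25 p [ 560.54 -160.12   68.54] rpy [-89.77  -0.12 -74.59] F [ 1.9 -2.4 -2.9] M [-0.237 -0.478 -0.116] w 36.9 q6 -0.68 t6 -0.69
```

send_rows:
  moves:
    - [[0,0,0],[0,2,0],30]

```text
time: 6.38
tool_pos: [560.5, -160.1, 68.6]
tcp_rot: [-1.567, -0.002, -1.337]
contact_force: [3.0, -2.4, -4.1]
grip_width: 36.6
```

```bash
python3 s.py
```

```text
6.38 p [ 560.47 -160.15   68.56] rpy [-89.79  -0.13 -76.61] F [ 3.  -2.4 -4.1] M [-0.364 -0.438 -0.157] w 36.58 q6 -0.644 t6 -0.466
```

send_rows:
  moves:
    - [[0,0,0],[0,2,0],30]

```text
time: 6.5
tool_pos: [560.4, -160.2, 68.6]
tcp_rot: [-1.567, -0.002, -1.373]
contact_force: [3.7, -1.7, -3.6]
grip_width: 37.1
```

```bash
python3 s.py
```

```text
6.5 p [ 560.44 -160.17   68.55] rpy [-89.79  -0.13 -78.66] F [ 3.7 -1.7 -3.6] M [-0.237 -0.453  0.207] w 37.08 q6 -0.608 t6 -0.258
```

send_rows:
  moves:
    - [[0,0,0],[0,2,0],30]

```text
time: 6.62
tool_pos: [560.3, -160.2, 68.5]
tcp_rot: [-1.567, -0.002, -1.409]
contact_force: [1.8, -2.5, -3.2]
grip_width: 37.4
```

```bash
python3 s.py
```

```text
6.62 p [ 560.33 -160.19   68.53] rpy [-89.81  -0.14 -80.7 ] F [ 1.8 -2.5 -3.2] M [-0.303 -0.591  0.205] w 37.39 q6 -0.572 t6 -0.214
```

send_rows:
  moves:
    - [[0,0,0],[0,2,0],30]

```text
time: 6.75
tool_pos: [560.3, -160.2, 68.5]
tcp_rot: [-1.568, -0.002, -1.445]
contact_force: [1.0, -2.1, -2.0]
grip_width: 37.0
```

```bash
python3 s.py
```

```text
6.75 p [ 560.25 -160.18   68.54] rpy [-89.82  -0.14 -82.8 ] F [ 1.  -2.1 -2. ] M [-0.186 -0.466  0.196] w 36.95 q6 -0.535 t6 -0.255
```

send_rows:
  moves:
    - [[0,0,0],[0,2,0],30]

```text
time: 6.88
tool_pos: [560.2, -160.2, 68.5]
tcp_rot: [-1.568, -0.002, -1.482]
contact_force: [1.8, -3.2, -0.7]
grip_width: 37.0
```

```bash
python3 s.py; python3 look.py 6
```

```text
6.88 p [ 560.17 -160.18   68.55] rpy [-89.82  -0.13 -84.93] F [ 1.8 -3.2 -0.7] M [-0.246 -0.453  0.151] w 37.04 q6 -0.498 t6 -0.286
scene [([329.8, 208.6], 0.7)]
side [([299.5, 196.0], 0.82)]
wrist [([324.3, 263.2], 0.69)]
(array([ 559.80178838, -156.85241816,   67.95181342]), [np.float64(1.6273519633219444), np.float64(2.801518622393706), np.float64(1.7993878380420973)])
(array([ 561.12580521, -155.83730821,   67.46199932]), [np.float64(1.926057296870226), np.float64(1.9260572968701275)])
7.175 [ 560.15145433 -160.1853981    68.53588855] [-1.56773731 -0.00214682 -1.47984688] [-4.09835588e-01  6.36815450e-01  1.57859463e+00 -5.20037772e-04
  9.22468526e-01 -5.00475059e-01] [-0.1750319  -0.36996162  0.06270596]
```

View pics/wrist6.png

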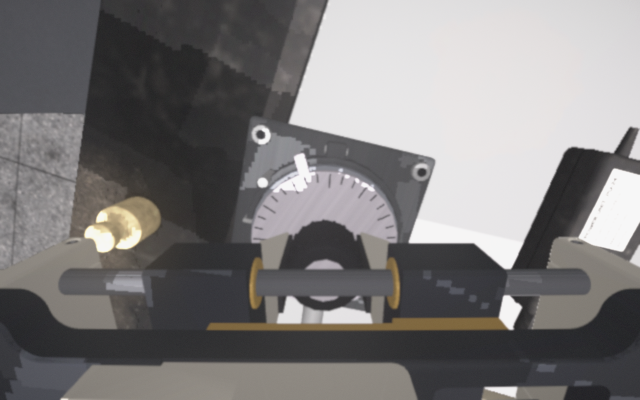

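```bash
cat > ang.py <<'E'
from h import *
import sys
im=viewer.capture("wrist");cv2.imwrite(f'pics/w{sys.argv[1]}.png',im)
cv2.imwrite(f'pics/crop{sys.argv[1]}.png',cv2.resize(im[110:260,230:430],None,fx=4,fy=4,interpolation=cv2.INTER_CUBIC))
E
cat > ang2.py <<'E'
from h import *
import sys
m=viewer.camera_model("wrist")
v=list(map(float,sys.argv[1:]))
for i in range(0,len(v),2):
    o,d=ray(m,(230+v[i]/4,110+v[i+1]/4));p=o+d*(40-o[2])/d[2]
    q=p[:2]-[559.5,-159.5];print(p.round(1),np.hypot(*q).round(1),np.degrees(np.arctan2(q[1],q[0])).round(1))
E
python3 ang.py 7; python3 s.py
```

```text
7.22 p [ 560.18 -160.2    68.55] rpy [-89.82  -0.13 -84.79] F [ 0.6 -2.7 -5.6] M [-0.375 -0.314  0.053] w 37.18 q6 -0.5 t6 0.093
```

View pics/crop7.png

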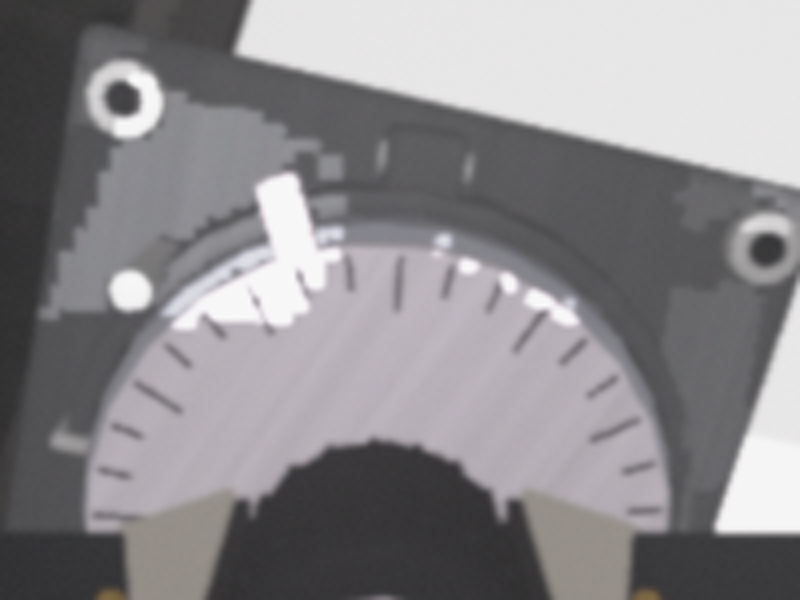

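```bash
python3 ang2.py 280 190 130 290 300 265
```

```text
[ 540.1 -108.2   40. ] 54.9 110.7
[ 519.5 -124.5   40. ] 53.2 138.8
[ 543.7 -118.6   40. ] 43.8 111.2
```

send_rows:
  moves:
    - [[0,0,0],[0,2,0],30]

```text
time: 7.35
tool_pos: [560.1, -160.2, 68.5]
tcp_rot: [-1.568, -0.002, -1.516]
contact_force: [1.0, -0.8, -0.0]
grip_width: 36.9
```

```bash
python3 s.py
```

```text
7.35 p [ 560.08 -160.17   68.53] rpy [-89.83  -0.11 -86.88] F [ 1.  -0.8 -0. ] M [-0.226 -0.221  0.066] w 36.87 q6 -0.464 t6 -0.505
```

send_rows:
  moves:
    - [[0,0,0],[0,2,0],30]

```text
time: 7.48
tool_pos: [560.0, -160.2, 68.5]
tcp_rot: [-1.568, -0.002, -1.554]
contact_force: [1.6, -3.0, -2.6]
grip_width: 37.1
```

```bash
python3 s.py
```

```text
7.47 p [ 559.98 -160.21   68.52] rpy [-89.84  -0.11 -89.04] F [ 1.6 -3.  -2.6] M [-0.315 -0.282  0.005] w 37.05 q6 -0.426 t6 -0.398
```

send_rows:
  moves:
    - [[0,0,0],[0,2,0],30]

```text
time: 7.6
tool_pos: [559.9, -160.2, 68.5]
tcp_rot: [-1.568, -0.002, -1.592]
contact_force: [0.4, -2.6, -3.5]
grip_width: 37.3
```

```bash
python3 s.py
```

```text
7.6 p [ 559.89 -160.19   68.53] rpy [-89.84  -0.1  -91.2 ] F [ 0.4 -2.6 -3.5] M [-0.425 -0.263 -0.092] w 37.35 q6 -0.389 t6 -0.44
```

send_rows:
  moves:
    - [[0,0,0],[0,2,0],30]

```text
time: 7.72
tool_pos: [559.8, -160.2, 68.6]
tcp_rot: [-1.568, -0.002, -1.63]
contact_force: [0.6, -2.6, -4.7]
grip_width: 37.1
```

```bash
python3 s.py
```

```text
7.72 p [ 559.8  -160.2    68.56] rpy [-8.985e+01 -9.000e-02 -9.338e+01] F [ 0.6 -2.6 -4.7] M [-0.474 -0.257 -0.166] w 37.1 q6 -0.351 t6 -0.488
```

send_rows:
  moves:
    - [[0,0,0],[0,2,0],30]

```text
time: 7.85
tool_pos: [559.7, -160.2, 68.5]
tcp_rot: [-1.568, -0.001, -1.668]
contact_force: [0.4, -1.8, -3.8]
grip_width: 37.2
```

```bash
python3 s.py
```

```text
7.85 p [ 559.68 -160.21   68.51] rpy [-8.986e+01 -7.000e-02 -9.556e+01] F [ 0.4 -1.8 -3.8] M [-0.4   -0.222 -0.119] w 37.17 q6 -0.313 t6 -0.537
```

send_rows:
  moves:
    - [[0,0,0],[0,2,0],30]

```text
time: 7.98
tool_pos: [559.6, -160.2, 68.5]
tcp_rot: [-1.568, -0.001, -1.706]
contact_force: [-0.3, -1.4, -3.5]
grip_width: 37.1
```

```bash
python3 s.py
```

```text
7.97 p [ 559.56 -160.2    68.53] rpy [-8.986e+01 -6.000e-02 -9.775e+01] F [-0.3 -1.4 -3.5] M [-0.32  -0.242 -0.16 ] w 37.11 q6 -0.275 t6 -0.581
```

send_rows:
  moves:
    - [[0,0,0],[0,2,0],30]

```text
time: 8.1
tool_pos: [559.6, -160.2, 68.5]
tcp_rot: [-1.568, -0.001, -1.744]
contact_force: [1.9, -1.3, -0.4]
grip_width: 37.2
```

```bash
python3 s.py;python3 ang.py 8
```

```text
8.1 p [ 559.55 -160.22   68.55] rpy [-8.986e+01 -5.000e-02 -9.991e+01] F [ 1.9 -1.3 -0.4] M [-0.281 -0.411  0.249] w 37.23 q6 -0.237 t6 -0.136
```

View pics/crop8.png

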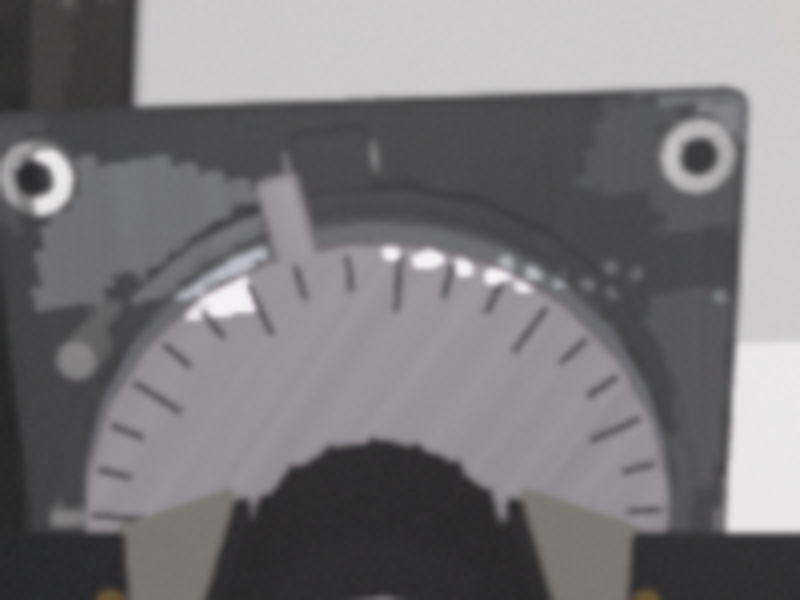

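send_rows:
  moves:
    - [[0,0,0],[0,2,0],30]

```text
time: 8.28
tool_pos: [559.5, -160.2, 68.5]
tcp_rot: [-1.569, -0.001, -1.781]
contact_force: [1.3, -2.6, -1.2]
grip_width: 37.3
```

```bash
python3 s.py
```

```text
8.28 p [ 559.48 -160.16   68.54] rpy [-8.9870e+01 -5.0000e-02 -1.0203e+02] F [ 1.3 -2.6 -1.2] M [-0.424 -0.321  0.251] w 37.33 q6 -0.2 t6 -0.325
```

send_rows:
  moves:
    - [[0,0,0],[0,2,0],30]

```text
time: 8.4
tool_pos: [559.4, -160.2, 68.5]
tcp_rot: [-1.569, -0.001, -1.817]
contact_force: [-0.6, -2.7, -3.8]
grip_width: 37.1
```

```bash
python3 s.py
```

```text
8.4 p [ 559.38 -160.16   68.55] rpy [-8.9880e+01 -5.0000e-02 -1.0413e+02] F [-0.6 -2.7 -3.8] M [-0.489 -0.206  0.118] w 37.07 q6 -0.163 t6 -0.231
```

send_rows:
  moves:
    - [[0,0,0],[0,2,0],30]

```text
time: 8.52
tool_pos: [559.3, -160.1, 68.5]
tcp_rot: [-1.569, -0.001, -1.855]
contact_force: [-0.6, -1.5, -0.2]
grip_width: 37.5
```

```bash
python3 s.py
```

```text
8.53 p [ 559.27 -160.13   68.55] rpy [-8.9890e+01 -5.0000e-02 -1.0626e+02] F [-0.6 -1.5 -0.2] M [-0.302 -0.206  0.074] w 37.53 q6 -0.126 t6 -0.297
```

send_rows:
  moves:
    - [[0,0,0],[0,2,0],30]

```text
time: 8.65
tool_pos: [559.2, -160.1, 68.6]
tcp_rot: [-1.569, -0.001, -1.892]
contact_force: [0.3, -2.3, -2.2]
grip_width: 37.3
```

```bash
python3 s.py
```

```text
8.65 p [ 559.2  -160.11   68.55] rpy [-8.990e+01 -5.000e-02 -1.084e+02] F [ 0.3 -2.3 -2.2] M [-0.473 -0.197  0.042] w 37.28 q6 -0.089 t6 -0.352
```

send_rows:
  moves:
    - [[0,0,0],[0,2,0],30]

```text
time: 8.78
tool_pos: [559.1, -160.1, 68.6]
tcp_rot: [-1.569, -0.001, -1.929]
contact_force: [-0.9, -1.0, -2.4]
grip_width: 37.3
```

```bash
python3 s.py
```

```text
8.78 p [ 559.1  -160.07   68.55] rpy [-8.9910e+01 -4.0000e-02 -1.1055e+02] F [-0.9 -1.  -2.4] M [-0.425 -0.2   -0.011] w 37.26 q6 -0.051 t6 -0.403
```

send_rows:
  moves:
    - [[0,0,0],[0,2,0],30]

```text
time: 8.9
tool_pos: [559.0, -160.0, 68.5]
tcp_rot: [-1.569, -0.001, -1.967]
contact_force: [-0.5, -0.5, -2.0]
grip_width: 37.1
```

```bash
python3 s.py
```

```text
8.9 p [ 559.   -160.01   68.53] rpy [-8.992e+01 -3.000e-02 -1.127e+02] F [-0.5 -0.5 -2. ] M [-0.395 -0.197 -0.061] w 37.14 q6 -0.014 t6 -0.453
```

send_rows:
  moves:
    - [[0,0,0],[0,2,0],30]

```text
time: 9.02
tool_pos: [558.9, -160.0, 68.5]
tcp_rot: [-1.57, -0.0, -2.005]
contact_force: [-0.3, 0.2, -2.0]
grip_width: 37.3
```

```bash
python3 s.py
```

```text
9.03 p [ 558.89 -160.     68.52] rpy [-8.9930e+01 -3.0000e-02 -1.1486e+02] F [-0.3  0.2 -2. ] M [-0.371 -0.131 -0.086] w 37.31 q6 0.024 t6 -0.502
```

send_rows:
  moves:
    - [[0,0,0],[0,1.5,0],30]

```text
time: 9.15
tool_pos: [558.8, -160.0, 68.5]
tcp_rot: [-1.57, -0.0, -2.033]
contact_force: [-0.9, -0.5, 0.2]
grip_width: 37.2
```

```bash
python3 s.py
```

```text
9.15 p [ 558.84 -160.     68.53] rpy [-8.994e+01 -2.000e-02 -1.165e+02] F [-0.9 -0.5  0.2] M [-0.365 -0.183 -0.184] w 37.25 q6 0.052 t6 -0.395
```

send_rows:
  moves:
    - [[0,0,0],[0,1.5,0],30]

```text
time: 9.28
tool_pos: [558.8, -160.0, 68.5]
tcp_rot: [-1.57, -0.0, -2.061]
contact_force: [-0.3, -1.5, 0.6]
grip_width: 37.4
```

```bash
python3 s.py
```

```text
9.28 p [ 558.77 -159.95   68.52] rpy [-8.9950e+01 -1.0000e-02 -1.1811e+02] F [-0.3 -1.5  0.6] M [-0.432 -0.246 -0.147] w 37.35 q6 0.08 t6 -0.469
```

send_rows:
  moves:
    - [[0,0,0],[0,1,0],30]

```text
time: 9.4
tool_pos: [558.7, -159.9, 68.5]
tcp_rot: [-1.57, -0.0, -2.08]
contact_force: [-0.5, -1.5, -1.3]
grip_width: 37.1
```

```bash
python3 s.py
```

```text
9.4 p [ 558.74 -159.92   68.53] rpy [-8.995e+01 -1.000e-02 -1.192e+02] F [-0.5 -1.5 -1.3] M [-0.454 -0.273 -0.097] w 37.11 q6 0.099 t6 -0.271
```

send_rows:
  moves:
    - [[0,0,0],[0,1,0],30]

```text
time: 9.52
tool_pos: [558.7, -159.9, 68.5]
tcp_rot: [-1.57, -0.0, -2.099]
contact_force: [0.6, -2.3, -3.7]
grip_width: 37.5
```

```bash
python3 s.py
```

```text
9.53 p [ 558.73 -159.92   68.54] rpy [-8.9950e+01 -2.0000e-02 -1.2024e+02] F [ 0.6 -2.3 -3.7] M [-0.553 -0.116  0.16 ] w 37.47 q6 0.118 t6 -0.01
```

send_rows:
  moves:
    - [[0,0,0],[0,0,0],30]
    - [[0,0,0],[0,0,0],30]

```text
time: 9.78
tool_pos: [558.7, -159.9, 68.5]
tcp_rot: [-1.57, -0.001, -2.098]
contact_force: [-0.6, -2.1, -3.8]
grip_width: 37.1
```

```bash
python3 s.py;python3 ang.py 9; python3 s.py; python3 look.py 10
```

```text
9.78 p [ 558.74 -159.94   68.54] rpy [-8.9950e+01 -3.0000e-02 -1.2021e+02] F [-0.6 -2.1 -3.8] M [-0.464 -0.2    0.043] w 37.08 q6 0.118 t6 0.119
9.82 p [ 558.74 -159.9    68.54] rpy [-8.9950e+01 -3.0000e-02 -1.2021e+02] F [-0.8 -0.9 -1.6] M [-0.435 -0.181  0.09 ] w 37.34 q6 0.118 t6 0.111
scene [([332.0, 209.3], 0.83)]
side [([301.7, 194.1], 0.65)]
wrist [([325.1, 264.1], 0.88)]
(array([ 558.452102  , -161.04220146,   68.45133398]), [np.float64(1.4310881133350413), np.float64(2.5646621906165463), np.float64(2.4969591878518296)])
(array([ 558.32240793, -163.22510167,   68.83645267]), [np.float64(1.2996987983687858), np.float64(1.2996987983688777)])
10.125 [ 558.73176338 -159.90067774   68.51976411] [-1.56994122e+00 -4.35965393e-04 -2.09840753e+00] [-4.10303258e-01  6.35991790e-01  1.58036971e+00 -6.67748004e-04
  9.24433057e-01  1.17709726e-01] [-0.39402476 -0.24204589  0.08603491]
```

View pics/crop9.png

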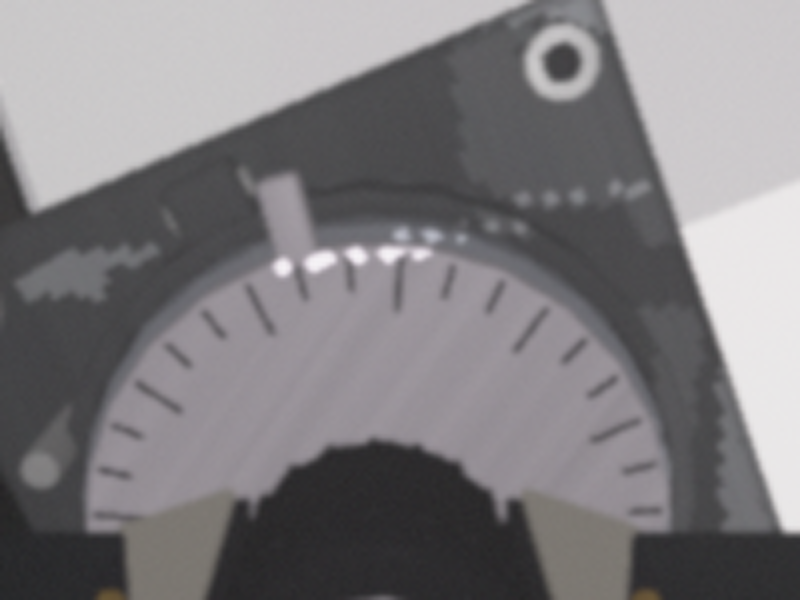

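```bash
python3 - <<'E'
from h import *
L=[]
for n in ['1','3','6','10']:
    L.append(cv2.resize(cv2.imread(f'pics/scene{n}.png')[180:260,290:390],None,fx=4,fy=3.6,interpolation=cv2.INTER_CUBIC))
cv2.imwrite('pics/sc.png',np.vstack([np.hstack(L[:2]),np.hstack(L[2:])]))
E
```

```text
(no output)
```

View pics/sc.png

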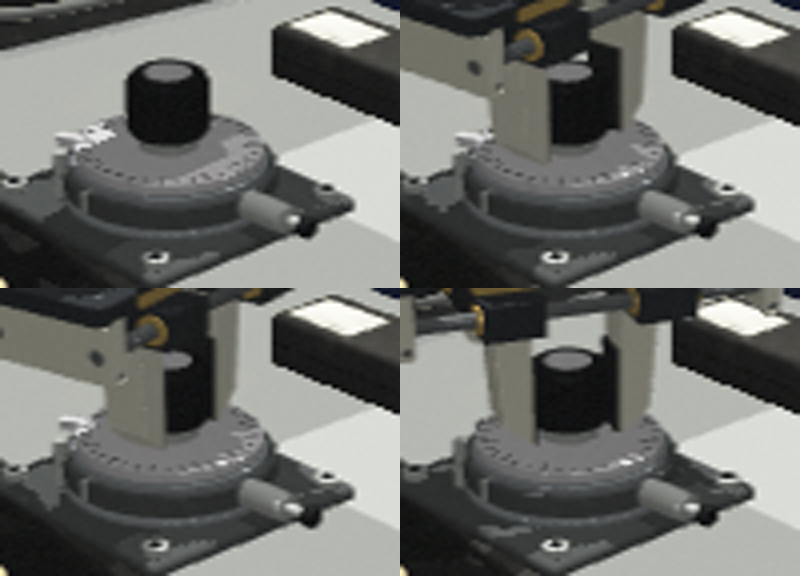

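send_rows:
  moves:
    - [[0,0,0],[0,-0.4,0],30]
    - [[0,0,0],[0,0,0],30]
    - [[0,0,0],[0,0,0],30]

```text
time: 10.5
tool_pos: [558.7, -159.9, 68.5]
tcp_rot: [-1.57, -0.0, -2.091]
contact_force: [-1.1, -1.7, -1.2]
grip_width: 37.2
```

```bash
python3 s.py;python3 look.py 11; python3 - <<'E'
from h import *
o=[]
for n in ['1','3','6','10','11']:
    im=cv2.imread(f'pics/scene{n}.png')[228:250,345:380]
    o.append(cv2.resize(im,None,fx=7.5,fy=7.5,interpolation=cv2.INTER_NEAREST))
z=np.zeros_like(o[0])
cv2.imwrite('pics/pl.png',np.vstack([np.hstack(o[:3]),np.hstack(o[3:]+[z])]))
E
python3 s.py
```

```text
10.5 p [ 558.73 -159.93   68.52] rpy [-8.9950e+01 -2.0000e-02 -1.1982e+02] F [-1.1 -1.7 -1.2] M [-0.463 -0.209 -0.043] w 37.19 q6 0.11 t6 0.022
scene [([334.6, 208.3], 0.76), ([409.6, 275.5], 0.53)]
side [([301.4, 194.7], 0.63)]
wrist [([323.8, 263.0], 0.65)]
(array([ 559.98391353, -161.54822552,   68.22240985]), [np.float64(4.028302654933744), np.float64(1.0376638690205369), np.float64(4.360658178277781)])
(array([ 561.07494225, -164.75713966,   68.16768808]), [np.float64(1.3161216170060863), np.float64(1.3161216170061374)])
10.8 [ 558.72669615 -159.93542211   68.52865246] [-1.56995349e+00 -3.51803320e-04 -2.09125971e+00] [-4.10408730e-01  6.35980773e-01  1.58036042e+00 -5.53991059e-04
  9.24452429e-01  1.10387985e-01] [-0.3964286  -0.19631373  0.05111178]
10.8 p [ 558.73 -159.94   68.53] rpy [-8.9950e+01 -2.0000e-02 -1.1982e+02] F [-0.8 -0.5 -0.1] M [-0.396 -0.196  0.051] w 37.65 q6 0.11 t6 0.027
```

View pics/pl.png

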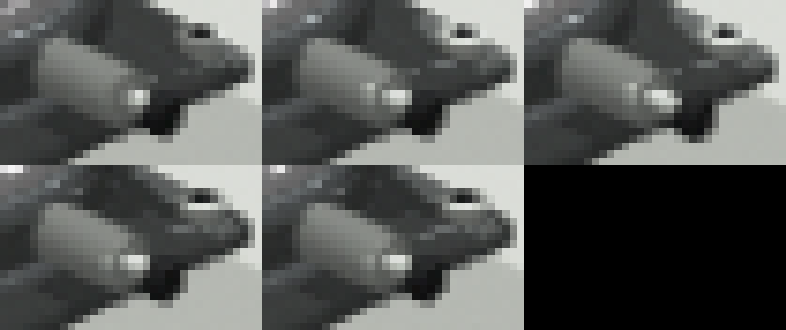

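```bash
python3 -c "
from plant import bot
print(bot.close_job())"
```

```text
the job is handed in; nothing more can be done
None
```

The job is handed in at about 10.8 s of the 61 s allowed. The knob is seated in the third click, with the jaws still gripping it.

- **Hard stop:** I gripped the knob from above and turned it anticlockwise. The twist rose to about 0.8 N m, and the wrist picture showed the dial's tab against the stop pin. The pads slipped on the knob about 10° there. After that, dial marks keeping their place in the wrist pictures showed no further slip.
- **Counting clicks:** Turning clockwise, the twist changed from pulling to resisting at tool yaws of about -78°, -99° and -119.7°. I counted these as clicks one to three, about 21° apart.
- **Last checks:**
  - The residual twist is about 0 (within ±0.05 N m).
  - The knob angle is about 0.97 rad, worked out from one wrist picture plus the tool's turn. That is inside 0.91–1.25 but near the low end.
  - In the scene picture the plunger's tail button is back in as far as it was at the start. It stood visibly further out between clicks.
  - The opening reads 37 mm on the 38 mm knob, at the fixed half grip.
- **Bystanders:** I never went near the weight, vial or beaker, but I did not re-measure where they stand at the end.
- **Disagreement:** The image estimates of the knob's position differed by up to about 7 mm between looks. I relied on the jaws centring on the knob and on the low side forces while turning, below about 5 N.

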